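Stand the bottle in the shaker and spring it in

ROBOT

A 6-joint arm with a two-finger parallel gripper is mounted at the origin on a cart in front of the work surface, level with it; the furniture and walls round the work are solid. World frame = base frame: x ahead of the robot, y to its left, z up, the work surface at z = 0. Lengths are in mm, angles in rad, forces in N, time in s.
With the tool pointing down it reaches from about 400 to 825 mm from the base axis. Payload 7 kg.
Tool frame: the origin (TCP) lies at the very end of the fingers, on their centre line; the grasp point (between the pads) lies 19 mm behind it; z points along the fingers, y is the line along which they close (so a half turn about z gives the same grasp; the last joint's range is limited). The gripper opens to 88 mm and grips with 3 to 60 N. Pads are 19 mm wide; open, the fingers measure 130 mm over their backs; the gripper's body (78 mm by 193 mm) begins 47 mm behind the grasp point.
Start: joints at [1.395, 0.359, 0.012, 0, -1.224, -0.288], TCP at [301.966, 603.665, 226.561] pointing down, gripper open.
Joint ranges: [-3.07, 3.07], [-1.43, 2.12], [-1.02, 1.25], [-3.03, 1.67], [-3.05, -0], [-3.03, 3.03]. Speed limits (rad/s): [2.39, 2.39, 3.01, 3.14, 3.14, 3.14].

INTERFACE

Orientations are given as a unit quaternion [x, y, z, w].
In Python, from cell import manip gives the robot as it stands.
- The arm moves only by the tool arm_command, never from a script. Its argument "commands" is one flat list of numbers, 5 for each row, row after row: the shift along the tool's x, y, z in m, then the turn about the tool's z in rad, then the opening, from -1 (shut) to 1 (fully open), so that 0 is half open. A call has 1 to 5 rows; each row is the pose to reach, as a shift and turn from the pose commanded when the call began, along the tool's axes at that moment; what a row does not reach only later rows make up. A row lasts 1/12 s, in which the tool goes at most 41.7 mm and 7.16 degrees, less where a joint would pass 70% of its speed; a pose out of reach is approached as far as the arm can. A call with a gripper value outside its range is refused whole. The fingers move at their own pace and stop on an object; "force" is the grip in N (left out, the last holds). Time passes only in rows, so rows that repeat a pose let the fingers close. It gives the time, the measured TCP pose, the force, the opening and the grip force at its end, in the units of the state.
- manip.observe(): the state, without advancing time (a new reading comes with each control period).
- manip.grab_frame(name): name is "scene" or "top" or "wrist"; returns a dict with "image" (400x640x3 uint8, red, green, blue), "camera_matrix" (3x3 intrinsics, pixels), "R" (3x3) and "t" (3): a world point X has camera coordinates R X + t; the wrist camera has in their place "tool_from_camera" (4x4, takes a point from camera to tool coordinates, whose origin is the TCP and whose axes are the flange's). Camera axes: x right, y down, z forward; pixel columns grow to the right and rows downward; lengths in mm; the calibration is good to about 2 mm. A picture is of the moment at which its call begins: read the wrist's pose just before it. There is no depth.
- manip.close_job(): hands the job in; it is judged then, once.
The state is a dict: "clock": time; "joint_positions": joint angles; "joint_vel": joint speeds; "joint_efforts": joint torques, N m; "ee_pos": TCP position; "ee_rot": TCP orientation; "ft_force": force on the tool from outside, world axes, zero at the start; "torque": the same for the moment, N m; "opening": finger opening in mm; "finger_force": force on a finger pad.
Only numpy, scipy, OpenCV 4.12 (cv2) and the standard library are available. Lean on these libraries where they do the work, as an engineer would, in place of code of your own. Each camera call takes 0.05 s, during which the arm holds its last target. There are 200 camera calls.

TASK

Stand the square bottle upright in the three-sided nest on the bench shaker. Then pick up the spring puller, put its pin through the eye at the free end of the retaining spring, stretch the spring past the catch post and let its hook relax onto the post, so that the spring runs across in front of the bottle; do not touch that free end with the fingers. Finally lay the puller back down on the worktop, clear of the shaker, with the bottle still standing in its nest and the other loose things left alone.

Things in the scene. Friction and masses are not known exactly. Their poses are not given: they have to be found in the camera images.
- bottle: Square white sample bottle with a black screw cap, 49 x 49 mm and 116 mm high, 0.19 kg, standing on the worktop right of the shaker. Origin: centre of its underside; z up, x and y square to its flat sides. The sides are flat up to about 75 mm; grasp it from above across two facing sides (48 mm).
- shaker: Low grey bench shaker with a flat aluminium deck, fixed to the worktop; deck 170 mm (x) by 210 mm (y), its top 45 mm above the worktop. Origin: centre of its underside on the worktop; z up; -x is its front, where the spring runs; +y is its left as seen from the robot.
- nest (a point): Centre of the bottle's nest, on the deck's top (axes as shaker). Steel walls on three sides, open to the front (-x): the back wall's face is 29 mm behind this point and 30 mm high, the side walls' faces are 33 mm left and right of it and 16 mm high. The bottle stands here with its sides square to the shaker.
- spring_end: Steel-wire free end (wire 4 mm) of the retaining spring, lying level 26 mm above the deck. Origin: where the post's middle sits once hooked. x points along the spring away from its fixed end, z up, y to the shaker's front when swing is 0. A J hook, 14 mm wide inside: shank 9 mm off the axis on the +y side, bend at +x, tip at -y. Beyond the bend is the flat round eye.
- hook_mouth (a point): Middle of the hook's mouth, 18 mm back (-x) from spring_end. The mouth is open to -y between the tip (8 mm back) and the bent wire (34 mm back), so the hook goes on from the front: stretched 11 to 28 mm further than when seated, swung back until the shank meets the post, then let relax.
- pull_eye (a point): Centre of the eye at the spring's free end, at x = +16 mm of spring_end: a flat wire ring, 16 mm inside and 24 mm outside, lying level, its hole vertical.
- stretch (a joint): How far the spring is stretched, m: 0 relaxed, 0.038 when hooked on the post, 0.075 at most. The spring pulls with about 2 N at 0, 6.2 N at 0.038 and 8 N at 0.056, along its length. Its end moves only along the spring and with swing; it cannot be lifted.
- swing (a joint): Swing of the whole spring about the upright anchor pin at its fixed end, rad: 0 when it lies on the line from anchor to post (parallel to the shaker's front), positive when its free end is swung out to the front, towards the robot. It stays where it is left (little friction).
- post_point (a point): Middle of the catch post at the spring's height (26 mm above the deck), 62 mm in front of and 72 mm left of the shaker's origin. Fixed upright steel stem, 8 mm thick, its 13 mm head 36 mm above the deck at the top. The anchor pin is 160 mm to its right (-y of the shaker); from anchor to the spring_end origin it is 122 mm plus stretch.
- puller: Spring puller lying on the worktop left of the shaker: a black handle block 100 mm long, 22 mm wide, 34 mm high, with a steel rod (7 mm) out of its front end and a pin turned down at the rod's end; 0.12 kg. Origin: centre of the handle's underside; x points from the handle to the pin, z up. Rod at z = 26 mm. Grasp the handle from above across its 22 mm, for instance 15 mm ahead of the origin.
- puller_tip (a point): Lower end of the puller's pin, at x = 105 mm, z = 1 mm of puller. The pin is 6 mm thick and upright, free up to about 20 mm above this point; lower it through the eye until this point is about 11 mm below the wire's middle.
- tape: Bystander: loose roll of tape, 98 mm across, 25 mm high, far right. Leave alone.
- tube: Bystander: loose sample tube lying in front of the shaker, near the worktop's edge, 110 x 18 mm. Leave alone.
- pen: Bystander: loose red pen lying near the front edge, 145 mm long. Leave alone.

How it is judged:
By the outcome, as a careful person would: the job done as asked, in the order asked, and still so for the second after the job is handed in, with the robot touching nothing.
It also fails if it takes over 67 s, if anything falls off the work surface, if the arm or the gripper's body presses on something with over 40 N, if the wrist force passes 120 N, or if a joint passes its speed limit or range.

## Working session

There is one attempt and no reset: what is moved stays moved. The work goes in short steps, Python scripts to look and compute and a tool call to move; the robot and the scene stay as the last step left them, time stands still between calls to the robot, and variables do not carry over. Pictures are saved under pics/ and viewed, at most 10 in all, crops included, and the job is handed in when it is done.

Besides the shell and the picture viewer there is one more tool, called after "Emit:" by a JSON object that holds its "method" and its "body". arm_command: Moves the arm, as the interface text tells. Its arguments: {"type":"object","properties":{"commands":{"type":"array","items":{"type":"number"}},"force":{"type":"number"}},"required":["commands"]}

```bash
ls; mkdir -p pics; python3 - <<'E'
from cell import manip
import cv2
s=manip.observe();print({k:s[k] for k in('clock','ee_pos','ee_rot','opening')})
for n in('scene','top'):
    f=manip.grab_frame(n);cv2.imwrite(f'pics/{n}0.png',f['image'][:,:,::-1]);print(n,f['camera_matrix'],f['R'],f['t'])
E
```

```text
pics
{'clock': 0.0, 'ee_pos': array([301.76665374, 603.22868059, 225.60348472]), 'ee_rot': array([ 9.73220413e-01, -2.29872344e-01, -1.10614661e-04,  8.49460406e-04]), 'opening': 87.23030562624554}
scene [[426.13739371   0.         321.69616209]
 [  0.         426.13739371 205.51512564]
 [  0.           0.           1.        ]] [[ 0.86025502 -0.50983115 -0.00578866]
 [-0.27312982 -0.45121468 -0.84959132]
 [ 0.43053619  0.73244625 -0.52740978]] [-442.24939571  157.43115348 1411.2724683 ]
top [[420.94510855   0.         314.35134864]
 [  0.         420.94510855 199.22645011]
 [  0.           0.           1.        ]] [[-1.31534295e-02 -9.99911405e-01 -2.04198011e-03]
 [-9.82481360e-01  1.33037523e-02 -1.85885413e-01]
 [ 1.85896110e-01 -4.38823276e-04 -9.82569307e-01]] [ -53.09526519  484.90607073 1548.94587857]
```

View pics/top0.png

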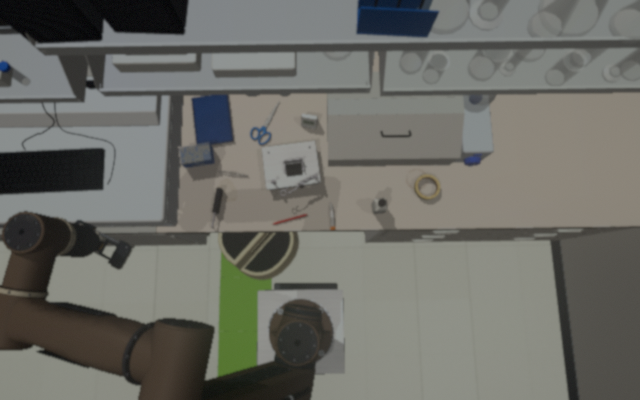

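View pics/scene0.png

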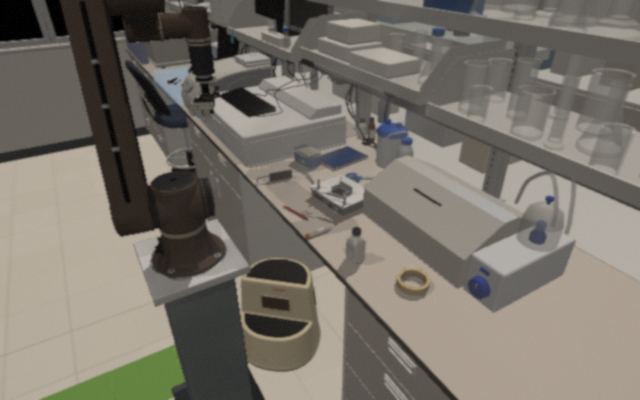

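The top view shows the shaker at about (292,167), bottle (380,204), puller (218,203), pen (291,218), tube (333,215) and tape (428,186). I'll enlarge it.

```bash
cat > h.py <<'E'
from cell import manip
import numpy as np, cv2
from scipy.spatial.transform import Rotation as Ro
def ray(f,u,v,z,pose=None):
    """pixel -> world point on plane z"""
    K=np.array(f['camera_matrix']);d=np.linalg.inv(K)@[u,v,1.]
    if pose is None: R=np.array(f['R']);c=-R.T@f['t'];d=R.T@d
    else:
        p,q=pose;T=np.array(f['tool_from_camera']);A=Ro.from_quat(q).as_matrix()
        c=A@T[:3,3]+p;d=A@T[:3,:3]@d
    return c+d*(z-c[2])/d[2]
def proj(f,X,pose=None):
    K=np.array(f['camera_matrix'])
    if pose is None: c=np.array(f['R'])@X+f['t']
    else:
        p,q=pose;T=np.array(f['tool_from_camera']);A=Ro.from_quat(q).as_matrix()
        c=T[:3,:3].T@(A.T@(np.array(X)-p)-T[:3,3])
    c=K@c;return c[:2]/c[2]
def yaw(q): x=Ro.from_quat(q).as_matrix()[:,0];return np.arctan2(x[1],x[0])
def go(X,yw,s=None):
    """shift (m, tool axes) and tool-z turn to TCP world X (mm), tool-x yaw yw"""
    s=s or manip.observe();A=Ro.from_quat(s['ee_rot']).as_matrix()
    d=A.T@(np.array(X)-s['ee_pos'])/1000;t=-(yw-yaw(s['ee_rot']));t=(t+np.pi)%(2*np.pi)-np.pi
    return np.round(d,4),round(t,3)
E
python3 - <<'E'
from h import *
f=manip.grab_frame('top')
im=cv2.resize(f['image'][130:240,200:345,::-1],None,fx=5.5,fy=5.4,interpolation=cv2.INTER_CUBIC);cv2.imwrite('pics/c1.png',im);print(im.shape)
for n,u,v,z in(('shaker',292,165,45),('bottle',380,202,110),('puller',218,203,34),('pen',291,218,5),('tube',333,215,9)):print(n,ray(f,u,v,z).round())
print(manip.grab_frame('wrist')['tool_from_camera'].round(3),manip.grab_frame('wrist')['camera_matrix'].round(1))
s=manip.observe();print(yaw(s['ee_rot']))
E
```

```text
(594, 798, 3)
shaker [619.  25.  45.]
bottle [ 458. -297.  110.]
puller [477. 308.  34.]
pen [419.  31.   5.]
tube [ 428. -131.    9.]
[[ 1.00000e-03 -9.63000e-01 -2.69000e-01  7.32220e+01]
 [ 1.00000e+00  1.00000e-03  0.00000e+00  9.15000e-01]
 [ 0.00000e+00 -2.69000e-01  9.63000e-01 -1.58903e+02]
 [ 0.00000e+00  0.00000e+00  0.00000e+00  1.00000e+00]] [[288.5   0.  323.5]
 [  0.  288.5 194.9]
 [  0.    0.    1. ]]
-0.46385624526129177
```

View pics/c1.png

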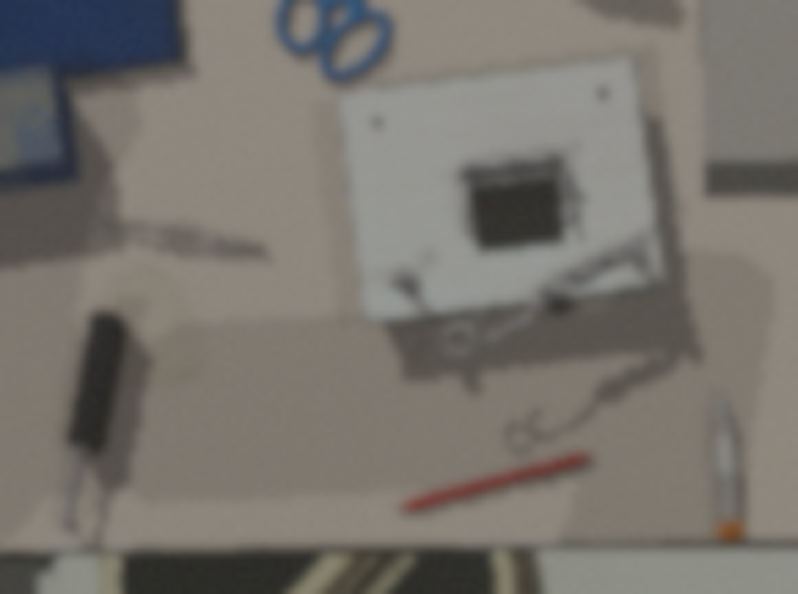

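The crop shows deck corners at (343,95), (632,58), (660,285), (368,320), the eye at (460,338), the post at about (402,285), the anchor at about (648,250) and the nest mat centre at (518,210). The puller handle runs from (108,315) to (88,445), with its pin at about (72,525) towards the robot.

```bash
python3 - <<'E'
from h import *
f=manip.grab_frame('top')
def c(u,v,z): return ray(f,200+u/5.5,130+v/5.4,z).round(1)
for n,u,v,z in(('BL',343,95,45),('BR',632,58,45),('FR',660,285,45),('FL',368,320,45),('eye',460,338,71),('post',402,285,80),('anc',648,250,75),('nest',518,210,45),('hb',108,315,34),('hf',88,445,34),('pin',72,525,26),('pen1',405,507,5),('pen2',590,457,5)):print(n,c(u,v,z))
print(go([430,0,300],-.0),)
E
```

```text
BL [690.8 139.4  45. ]
BR [715.8 -64.8  45. ]
FR [547.8 -82.   45. ]
FL [525.3 120.5  45. ]
eye [506.1  54.9  71. ]
post [542.2  93.6  80. ]
anc [566.  -73.7  75. ]
nest [603.9  16.3  45. ]
hb [533.8 303.1  34. ]
hf [440.5 314.3  34. ]
pin [385.1 325.5  26. ]
pen1 [397.5  98.2   5. ]
pen2 [431.7 -31.5   5. ]
(array([ 0.3846,  0.4825, -0.0735]), np.float64(-0.464))
```

```bash
python3 - <<'E'
from h import *
print(go([560,20,205],0.0))
E
```

```text
(array([0.4919, 0.4064, 0.0215]), np.float64(-0.464))
```

Emit:
{"method": "arm_command", "body": {"commands": [0.031,0.025,0,0,1,0.062,0.05,0,0,1,0.093,0.076,0,0,1,0.124,0.102,0,0,1,0.155,0.128,0,0,1]}}

```text
clock: 0.72
ee_pos: [383.6, 418.1, 226.5]
ee_rot: [0.973, -0.23, 0.0, -0.0]
ft_force: [1.0, -0.8, 0.4]
opening: 87.9
finger_force: 0.0
```

Emit:
{"method": "arm_command", "body": {"commands": [0.031,0.025,0,0,1,0.062,0.05,0,0,1,0.093,0.076,0,0,1,0.124,0.102,0,0,1,0.155,0.128,0,0,1]}}

```text
clock: 1.13
ee_pos: [465.0, 234.2, 226.9]
ee_rot: [0.973, -0.23, 0.0, -0.0]
ft_force: [0.2, 0.7, 0.3]
opening: 87.7
finger_force: 0.0
```

Emit:
{"method": "arm_command", "body": {"commands": [0.031,0.025,0.005,-0.1,1,0.062,0.05,0.01,-0.2,1,0.093,0.076,0.015,-0.3,1,0.124,0.102,0.02,-0.4,1,0.155,0.128,0.021,-0.464,1]}}

```text
clock: 1.55
ee_pos: [546.1, 50.2, 205.0]
ee_rot: [1.0, 0.003, -0.0, -0.0]
ft_force: [0.3, 0.8, -1.0]
opening: 87.4
finger_force: 0.0
```

```bash
python3 - <<'E'
from h import *
s=manip.observe();print(s['clock'],s['ee_pos'],yaw(s['ee_rot']),s['joint_positions'])
f=manip.grab_frame('wrist')
np.save('v1.npy',np.r_[s['ee_pos'],s['ee_rot']])
cv2.imwrite('pics/w1.png',f['image'][:,:,::-1])
E
```

```text
1.55 [546.07988351  50.23660018 205.01937485] 0.005825686782092886 [ 4.48846024e-01  1.67198741e-01 -3.00239166e-01 -3.02864306e-04
 -1.10381189e+00  1.12791239e+00]
```

View pics/w1.png

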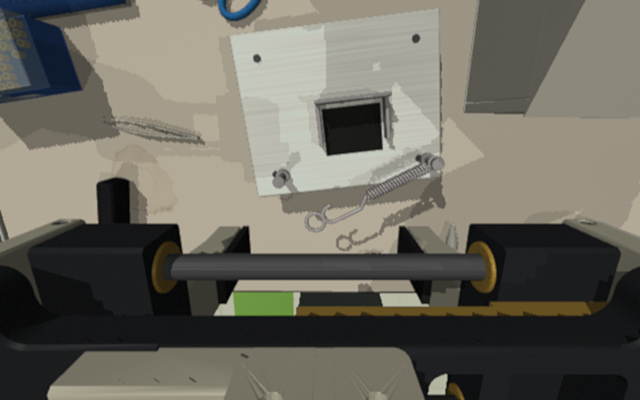

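The wrist view shows the deck with corners at about (231,38), (439,9), (260,197), the post head at (280,177), the eye at (316,222), the anchor at (432,162) and the nest mat around (353,128). One enlarged crop for accuracy.

```bash
python3 - <<'E'
import cv2
im=cv2.imread('pics/w1.png')[85:235,255:455]
cv2.imwrite('pics/w1c.png',cv2.resize(im,None,fx=4,fy=4,interpolation=cv2.INTER_CUBIC))
E
```

```text
(no output)
```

View pics/w1c.png

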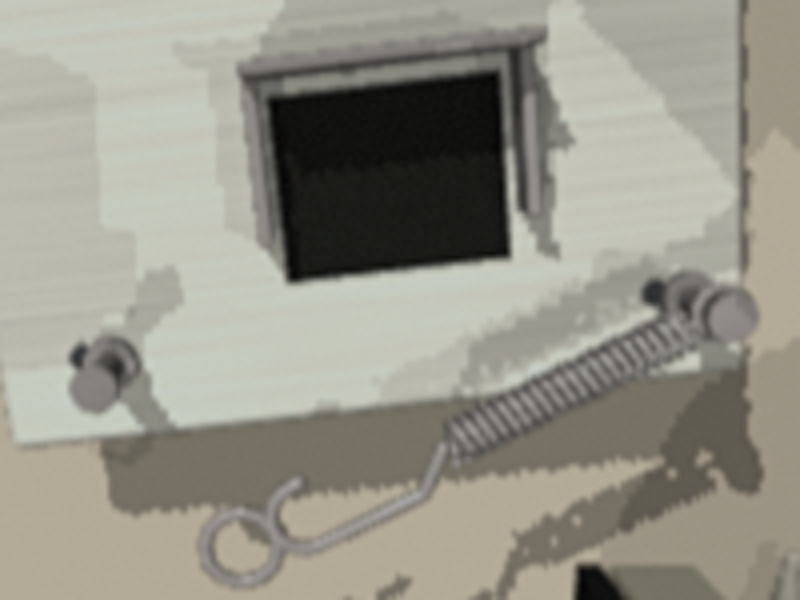

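Crop: post head centre (94,386), anchor head (729,314), eye centre (240,548), mat corners (270,98), (500,70), (510,257), (290,282).

```bash
python3 - <<'E'
from h import *
f=manip.grab_frame('wrist');v=np.load('v1.npy');P=(v[:3],v[3:])
w=lambda u,v,z:ray(f,u,v,z,P)[:2]
c=lambda u,v,z:w(255+u/4,85+v/4,z)
for n,p in (('BL',w(231,38,45)),('BR',w(439,9,45)),('FL',c(16,444,45)),('FR',c(745,366,45)),('post',c(94,386,81)),('anc',c(729,314,81)),('eye',c(240,548,71)),('tip',c(298,482,71))):print(n,p.round(1))
m=[c(270,98,45),c(500,70,45),c(510,257,45),c(290,282,45)];print(np.round(m,1),np.mean(m,0))
d=c(94,386,81)-c(729,314,81);print('post-anc',np.hypot(*d),'yaw',np.arctan2(-d[0],d[1]))
e=c(240,548,71)-c(729,314,81);print('eye-anc',np.hypot(*e),np.arctan2(-e[0],e[1]))
ft=manip.grab_frame('top')
for p in((373,195),(387,195),(380,201)):print(ray(ft,*p,116))
E
```

```text
BL [691.3 142.3]
BR [718.2 -62. ]
FL [527.8 123.1]
FR [552.2 -83.6]
post [553.4  94.3]
anc [572.8 -63.1]
eye [506.4  58. ]
tip [525.3  42.5]
[[623.6  50.7]
 [631.2  -9.8]
 [582.2 -15.5]
 [574.9  44.9]] [602.98954813  17.55292454]
post-anc 158.6691690900943 yaw 0.12243959960737341
eye-anc 138.1073817104852 0.5012634890690836
[ 483.5038957  -272.18397532  116.        ]
[ 482.81635202 -322.87936763  116.        ]
[ 461.06716487 -296.60129698  116.        ]
```

Emit:
{"method": "arm_command", "body": {"commands": [-0.018,0.034,0,0,1,-0.036,0.068,0,0,1,-0.054,0.102,0,0,1,-0.072,0.136,0,0,1,-0.09,0.17,0,0,1]}}

```text
clock: 2.12
ee_pos: [455.1, -118.1, 205.9]
ee_rot: [1.0, 0.001, 0.0, -0.0]
ft_force: [0.5, -0.6, -0.3]
opening: 88.1
finger_force: 0.0
```

Emit:
{"method": "arm_command", "body": {"commands": [-0.018,0.034,0,0,1,-0.036,0.068,0,0,1,-0.054,0.102,0,0,1,-0.072,0.136,0,0,1,-0.09,0.17,0,0,1]}}

```text
clock: 2.53
ee_pos: [365.5, -288.3, 206.2]
ee_rot: [1.0, 0.001, 0.001, 0.0]
ft_force: [1.1, 0.3, 0.3]
opening: 87.6
finger_force: 0.0
```

```bash
python3 - <<'E'
from h import *
s=manip.observe();print(s['clock'],s['ee_pos'],yaw(s['ee_rot']),s['joint_positions'])
f=manip.grab_frame('wrist')
np.save('v2.npy',np.r_[s['ee_pos'],s['ee_rot']])
P=(s['ee_pos'],s['ee_rot']);print(proj(f,[461,-297,116],P),proj(f,[461,-297,0],P))
cv2.imwrite('pics/w2.png',cv2.resize(f['image'][20:270,220:520,::-1],None,fx=2.4,fy=2.4,interpolation=cv2.INTER_CUBIC))
E
```

```text
2.5333 [ 365.47137453 -288.33908177  206.15963818] 0.001093623621589259 [-2.43370462e-01  2.23561968e-02 -4.62403228e-01 -8.20076446e-05
 -1.08456716e+00  1.81529847e+00]
[332.96825435  85.33328019] [329.91590833  94.85619636]
```

View pics/w2.png

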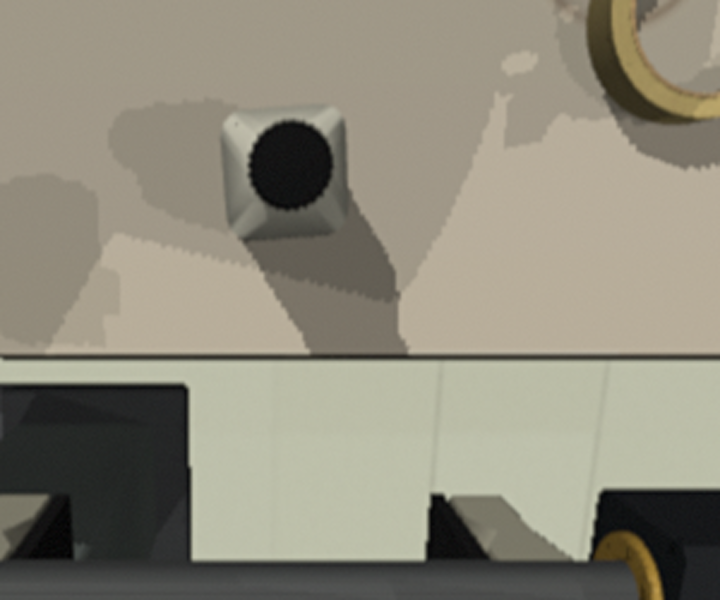

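The bottle cap centre is at crop (290,165); the shoulder corners are at about (222,113), (343,106), (347,232), (238,241).

```bash
python3 - <<'E'
from h import *
f=manip.grab_frame('wrist');v=np.load('v2.npy');P=(v[:3],v[3:])
c=lambda u,v,z:ray(f,220+u/2.4,20+v/2.4,z,P)[:2]
print(c(290,165,116))
m=[c(222,113,78),c(343,106,78),c(347,232,78),c(238,241,78)];print(np.round(m,1),np.mean(m,0))
for i in range(4):
    d=m[(i+1)%4]-m[i];print(np.hypot(*d),(np.degrees(np.arctan2(d[1],d[0]))+45)%90-45)
E
```

```text
[ 458.40876805 -303.42602504]
[[ 480.2 -279.2]
 [ 482.8 -325.4]
 [ 436.3 -328.8]
 [ 432.7 -285.2]] [ 458.02620497 -304.66259672]
46.35434430802512 3.2023164312750083
46.614314134757926 4.200779652892891
43.78626630215911 4.713288577930371
47.88236030576593 7.268868357237928
```

Emit:
{"method": "arm_command", "body": {"commands": [0.04,0.008,0,-0.08,1,0.08,0.0155,0,-0.08,1,0.093,0.0155,0.02,-0.08,1,0.093,0.0155,0.05,-0.08,1,0.093,0.0155,0.08,-0.08,1], "force": 25}}

```text
clock: 3.05
ee_pos: [461.3, -302.2, 125.0]
ee_rot: [0.999, 0.041, 0.001, 0.0]
ft_force: [-0.2, 0.9, -1.8]
opening: 87.6
finger_force: 0.0
```

Emit:
{"method": "arm_command", "body": {"commands": [0,0,0.03,0,1,0,0,0.055,0,1,0,0,0.072,0,1,0,0,0.072,0,1,0,0,0.072,0,1]}}

```text
clock: 3.47
ee_pos: [459.3, -302.3, 53.3]
ee_rot: [0.999, 0.041, -0.001, -0.0]
ft_force: [0.3, -0.8, 0.6]
opening: 87.8
finger_force: 0.0
```

```bash
python3 - <<'E'
from h import *
s=manip.observe();print(s['clock'],s['ee_pos'],yaw(s['ee_rot']),s['ft_force'],go([458.2,-304,54],.08))
E
```

```text
3.4667 [ 459.30573236 -302.32475121   53.27950185] 0.08119592877286255 [ 0.31691823 -0.84167031  0.60574352] (array([-0.0012,  0.0016, -0.0007]), np.float64(0.001))
```

Emit:
{"method": "arm_command", "body": {"commands": [-0.001,0.001,0,0,-0.3,-0.001,0.001,0,0,-0.6,-0.001,0.001,0,0,-1,-0.001,0.001,0,0,-1,-0.001,0.001,0,0,-1]}}

```text
clock: 3.88
ee_pos: [458.6, -304.5, 54.4]
ee_rot: [0.999, 0.04, 0.001, 0.0]
ft_force: [0.5, 0.9, 0.1]
opening: 60.1
finger_force: 0.0
```

Emit:
{"method": "arm_command", "body": {"commands": [0,0,0,0,-1,0,0,0,0,-1,0,0,0,0,-1,0,0,-0.005,0,-1,0,0,-0.02,0,-1]}}

```text
clock: 4.3
ee_pos: [456.4, -303.7, 71.8]
ee_rot: [0.999, 0.04, -0.002, -0.001]
ft_force: [-0.3, -0.5, -2.0]
opening: 48.5
finger_force: 24.9
```

Emit:
{"method": "arm_command", "body": {"commands": [0,0,-0.025,0,-1,0,0,-0.05,0,-1,0,0,-0.075,0,-1,0,0,-0.09,0,-1,0,0,-0.09,0,-1]}}

```text
clock: 4.72
ee_pos: [459.9, -305.1, 167.4]
ee_rot: [0.999, 0.04, 0.003, 0.001]
ft_force: [0.2, -0.5, -0.6]
opening: 48.9
finger_force: 24.9
```

```bash
python3 - <<'E'
from h import *
s=manip.observe();print(s['clock'],s['ee_pos'],yaw(s['ee_rot']),s['opening'],s['finger_force'],go([603.3,17.6,163],.12))
E
```

```text
4.7167 [ 459.91073556 -305.13808405  167.35973408] 0.08067172201744721 48.936563833531864 24.859791677445173 (array([ 0.1689, -0.3101,  0.0044]), np.float64(-0.039))
```

Emit:
{"method": "arm_command", "body": {"commands": [0.017,-0.031,0,0,-1,0.034,-0.062,0,0,-1,0.051,-0.093,0,0,-1,0.068,-0.124,0,0,-1,0.085,-0.155,0,0,-1]}}

```text
clock: 5.13
ee_pos: [530.1, -141.5, 162.6]
ee_rot: [0.999, 0.04, -0.001, -0.0]
ft_force: [1.2, 0.3, -1.7]
opening: 48.9
finger_force: 24.9
```

Emit:
{"method": "arm_command", "body": {"commands": [0.017,-0.031,0,0,-1,0.034,-0.062,0,0,-1,0.051,-0.093,0,0,-1,0.068,-0.124,0,0,-1,0.084,-0.155,0,-0.039,-1]}}

```text
clock: 5.55
ee_pos: [601.6, 19.8, 162.4]
ee_rot: [0.998, 0.059, -0.001, 0.0]
ft_force: [1.3, -0.2, -2.7]
opening: 48.7
finger_force: 24.9
```

Emit:
{"method": "arm_command", "body": {"commands": [0,0,0,0,-1,0,0,0.005,0,-1,0,0,0.01,0,-1]}}

```text
clock: 5.8
ee_pos: [601.1, 18.2, 152.2]
ee_rot: [0.998, 0.06, -0.001, 0.0]
ft_force: [-0.6, -1.2, -2.6]
opening: 48.9
finger_force: 24.9
```

```bash
python3 - <<'E'
from h import *
s=manip.observe();print(s['clock'],s['ee_pos'],yaw(s['ee_rot']),s['opening'],s['finger_force'],go([603.3,17.6,102],.12))
E
```

```text
5.8 [601.05828468  18.19291825 152.17243286] 0.11942724848681684 48.88057777695233 24.859257750213146 (array([0.0022, 0.0009, 0.0502]), np.float64(-0.001))
```

Emit:
{"method": "arm_command", "body": {"commands": [0.002,0.001,0.015,0,-1,0.002,0.001,0.03,0,-1,0.002,0.001,0.04,0,-1,0.002,0.001,0.047,0,-1,0.002,0.001,0.05,0,-1]}}

```text
clock: 6.22
ee_pos: [602.9, 16.4, 102.0]
ee_rot: [0.998, 0.059, -0.001, 0.0]
ft_force: [-0.5, 1.3, -1.7]
opening: 48.8
finger_force: 24.9
```

Emit:
{"method": "arm_command", "body": {"commands": [0,0,0.001,0,-1,0,0,0.002,0,-1,0,0,0.003,0,-1]}}

```text
clock: 6.47
ee_pos: [604.4, 17.4, 101.2]
ee_rot: [0.998, 0.06, 0.001, -0.0]
ft_force: [0.4, 0.1, -1.1]
opening: 48.2
finger_force: 24.9
```

Emit:
{"method": "arm_command", "body": {"commands": [0,0,0.001,0,-1,0,0,0.001,0,-1]}}

```text
clock: 6.63
ee_pos: [604.1, 17.5, 99.9]
ee_rot: [0.998, 0.06, 0.0, -0.0]
ft_force: [0.6, 0.4, -2.2]
opening: 49.1
finger_force: 24.9
```

Emit:
{"method": "arm_command", "body": {"commands": [0,0,0.001,0,-1,0,0,0.001,0,-1]}}

```text
clock: 6.8
ee_pos: [604.2, 17.5, 98.9]
ee_rot: [0.998, 0.06, 0.0, -0.0]
ft_force: [0.3, 0.9, -1.4]
opening: 48.8
finger_force: 24.9
```

Emit:
{"method": "arm_command", "body": {"commands": [0,0,0.001,0,-1,0,0,0.001,0,-1]}}

```text
clock: 6.97
ee_pos: [604.5, 17.6, 98.8]
ee_rot: [0.998, 0.06, 0.001, -0.0]
ft_force: [-2.6, 1.9, 6.5]
opening: 48.9
finger_force: 24.9
```

Emit:
{"method": "arm_command", "body": {"commands": [0,0,0,0,-0.5,0,0,0,0,0.2,0,0,0,0,1,0,0,0,0,1,0,0,0,0,1]}}

```text
clock: 7.38
ee_pos: [604.0, 17.4, 97.5]
ee_rot: [0.998, 0.06, -0.0, 0.0]
ft_force: [0.3, -0.9, 0.9]
opening: 67.1
finger_force: 0.0
```

Emit:
{"method": "arm_command", "body": {"commands": [0,0,-0.005,0,1,0,0,-0.03,0,1,0,0,-0.065,0,1,0,0,-0.1,0,1,0,0,-0.11,0,1]}}

```text
clock: 7.8
ee_pos: [606.5, 17.5, 213.8]
ee_rot: [0.998, 0.06, 0.004, -0.0]
ft_force: [1.0, -1.0, 0.8]
opening: 87.6
finger_force: 0.0
```

Emit:
{"method": "arm_command", "body": {"commands": [-0.009,-0.038,0,0,1,-0.017,-0.075,0,0,1,-0.026,-0.112,0,0,1,-0.034,-0.149,0,0,1,-0.034,-0.149,0,0,1]}}

```text
clock: 8.22
ee_pos: [551.2, 166.0, 208.2]
ee_rot: [0.998, 0.061, 0.001, -0.001]
ft_force: [0.8, -0.8, 0.1]
opening: 87.8
finger_force: 0.0
```

Emit:
{"method": "arm_command", "body": {"commands": [-0.009,-0.038,0,0,1,-0.017,-0.075,0,0,1,-0.026,-0.112,0,0,1,-0.034,-0.149,0,0,1,-0.034,-0.149,0,0,1]}}

```text
clock: 8.63
ee_pos: [499.7, 310.3, 207.8]
ee_rot: [0.998, 0.062, 0.0, -0.001]
ft_force: [-0.2, -0.6, 1.0]
opening: 87.8
finger_force: 0.0
```

Emit:
{"method": "arm_command", "body": {"commands": [0,0,0,0.124,1,0,0,0,0.248,1,0,0,0,0.372,1,0,0,0,0.496,1,0,0,0,0.62,1]}}

```text
clock: 9.05
ee_pos: [501.0, 305.2, 207.8]
ee_rot: [0.968, -0.251, 0.0, -0.0]
ft_force: [0.3, -0.2, 0.7]
opening: 87.7
finger_force: 0.0
```

Emit:
{"method": "arm_command", "body": {"commands": [0,0,0,0.124,1,0,0,0,0.248,1,0,0,0,0.372,1,0,0,0,0.496,1,0,0,0,0.62,1]}}

```text
clock: 9.47
ee_pos: [501.1, 305.1, 207.8]
ee_rot: [0.845, -0.534, 0.0, -0.0]
ft_force: [1.4, -0.7, -1.1]
opening: 87.8
finger_force: 0.0
```

Emit:
{"method": "arm_command", "body": {"commands": [0,0,0,0.124,1,0,0,0,0.248,1,0,0,0,0.372,1,0,0,0,0.496,1,0,0,0,0.62,1]}}

```text
clock: 9.88
ee_pos: [501.1, 305.1, 207.8]
ee_rot: [-0.642, 0.767, -0.0, 0.0]
ft_force: [0.0, 0.1, -0.0]
opening: 87.4
finger_force: 0.0
```

Emit:
{"method": "arm_command", "body": {"commands": [0,0,0,0.124,1,0,0,0,0.248,1,0,0,0,0.372,1,0,0,0,0.496,1,0,0,0,0.62,1]}}

```text
clock: 10.3
ee_pos: [501.1, 305.1, 207.8]
ee_rot: [-0.378, 0.926, 0.0, 0.0]
ft_force: [-0.3, 0.7, 0.6]
opening: 87.7
finger_force: 0.0
```

Emit:
{"method": "arm_command", "body": {"commands": [0,0,0,0.124,1,0,0,0,0.248,1,0,0,0,0.372,1,0,0,0,0.496,1,0,0,0,0.62,1]}}

```text
clock: 10.72
ee_pos: [501.1, 305.1, 207.8]
ee_rot: [-0.077, 0.997, 0.0, 0.0]
ft_force: [0.3, 0.0, 0.5]
opening: 87.6
finger_force: 0.0
```

Emit:
{"method": "arm_command", "body": {"commands": [0,0,0,0.124,1,0,0,0,0.248,1,0,0,0,0.28,1,0,0,0,0.28,1]}}

```text
clock: 11.05
ee_pos: [501.1, 305.1, 207.8]
ee_rot: [0.06, 0.998, 0.0, 0.0]
ft_force: [-0.0, -0.3, -1.1]
opening: 87.7
finger_force: 0.0
```

```bash
python3 - <<'E'
from h import *
s=manip.observe();print(s['clock'],s['ee_pos'],yaw(s['ee_rot']),s['joint_positions'])
f=manip.grab_frame('wrist')
np.save('v3.npy',np.r_[s['ee_pos'],s['ee_rot']])
P=(s['ee_pos'],s['ee_rot']);print(proj(f,[487,309,34],P),proj(f,[385,323,10],P))
ft=manip.grab_frame('top')
a=cv2.resize(f['image'][30:250,200:450,::-1],None,fx=2.2,fy=2.2,interpolation=cv2.INTER_CUBIC)
b=cv2.resize(ft['image'][140:200,255:325,::-1],(245,210))
im=np.zeros((484,800,3),np.uint8);im[:,:550]=a;im[:210,552:797]=b
cv2.imwrite('pics/w3.png',im)
E
```

```text
11.05 [501.08889182 305.14066298 207.79124972] 3.020859980677892 [ 8.80051165e-01  2.27479460e-01 -2.16367347e-01  4.78557836e-05
 -1.12672520e+00 -2.57160071e+00]
[326.19947158 165.57950524] [327.75856268  73.21795642]
```

View pics/w3.png

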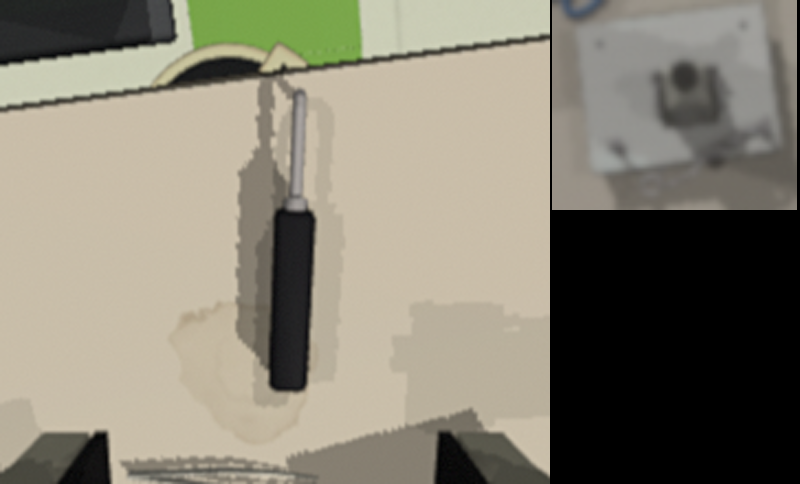

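The bottle stands in its nest (inset). The puller handle top runs from (288,388) to (294,211) in the crop, with the rod end at (300,93).

```bash
python3 - <<'E'
from h import *
f=manip.grab_frame('wrist');v=np.load('v3.npy');P=(v[:3],v[3:])
c=lambda u,v,z:ray(f,200+u/2.2,30+v/2.2,z,P)[:2]
b,fr,e=c(288,387,34),c(294,212,34),c(300,95,26);print(b,fr,e,np.hypot(*(fr-b)),np.hypot(*(e-(b+fr)/2)))
r0=c(297,197,26)
print('w',c(273,300,34),c(314,300,34))
for d in(fr-b,e-b,e-r0):print(np.arctan2(d[1],d[0]))
y=np.arctan2(*(e-b)[::-1]);o=(b+fr)/2;u=np.array([np.cos(y),np.sin(y)])
o=e-u*106 if 0 else o
g=o+15*u;print('origin',o,'grasp',g)
print(go([*g,4],y),go([*g,100],y))
E
```

```text
[536.61685576 308.91266747] [443.83754154 322.47287971] [388.08007998 331.91036733] 93.76502814216892 103.42651593381444
w [487.61981424 306.45210036] [490.20626119 328.01150535]
2.9964646575252654
2.987984007322552
3.0025516583129086
origin [490.22719865 315.69277359] grasp [475.40381807 317.98785274]
(array([0.027 , 0.0097, 0.2037]), np.float64(0.036)) (array([0.027 , 0.0097, 0.1077]), np.float64(0.036))
```

Emit:
{"method": "arm_command", "body": {"commands": [0.014,0.005,0.03,0.018,0.5,0.027,0.01,0.065,0.036,0,0.027,0.01,0.1,0.036,-0.1,0.027,0.01,0.13,0.036,-0.1,0.027,0.01,0.15,0.036,-0.1], "force": 50}}

```text
clock: 11.62
ee_pos: [474.1, 317.4, 54.8]
ee_rot: [0.077, 0.997, -0.001, -0.001]
ft_force: [-0.2, 0.2, -0.6]
opening: 59.6
finger_force: 0.0
```

Emit:
{"method": "arm_command", "body": {"commands": [0,0,0.025,0,-0.1,0,0,0.045,0,-0.1,0,0,0.053,0,-0.1,0,0,0.053,0,-0.1]}}

```text
clock: 11.95
ee_pos: [474.6, 317.3, 2.7]
ee_rot: [0.077, 0.997, -0.002, -0.001]
ft_force: [0.7, -0.9, -0.1]
opening: 40.3
finger_force: 0.0
```

```bash
python3 - <<'E'
from h import *
s=manip.observe();print(s['clock'],s['ee_pos'],yaw(s['ee_rot']),s['ft_force'],go([475.4,318,5],2.99))
E
```

```text
11.95 [474.55474517 317.27721022   2.70074331] 2.987096122245126 [ 0.69951513 -0.86967355 -0.05672018] (array([-0.0007,  0.0008, -0.0023]), np.float64(-0.003))
```

Emit:
{"method": "arm_command", "body": {"commands": [0,0.001,-0.002,0,-0.5,0,0.001,-0.002,0,-1,0,0.001,-0.002,0,-1,0,0.001,-0.002,0,-1,0,0.001,-0.002,0,-1]}}

```text
clock: 12.37
ee_pos: [476.2, 320.1, 8.1]
ee_rot: [0.077, 0.997, 0.001, 0.001]
ft_force: [-0.2, -0.9, 6.9]
opening: 21.3
finger_force: 50.0
```

Emit:
{"method": "arm_command", "body": {"commands": [0,0,0,0,-1,0,0,-0.01,0,-1,0,0,-0.04,0,-1,0,0,-0.08,0,-1,0,0,-0.12,0,-1]}}

```text
clock: 12.78
ee_pos: [474.8, 318.5, 128.0]
ee_rot: [0.078, 0.997, -0.001, -0.001]
ft_force: [2.4, 1.1, -0.4]
opening: 21.7
finger_force: 50.0
```

Emit:
{"method": "arm_command", "body": {"commands": [0,0,0,-0.12,-1,0,0,0,-0.24,-1,0,0,0,-0.36,-1,0,0,0,-0.48,-1,0,0,0,-0.615,-1]}}

```text
clock: 13.2
ee_pos: [475.3, 319.2, 127.6]
ee_rot: [-0.226, 0.974, 0.0, 0.0]
ft_force: [-0.6, 0.0, -0.5]
opening: 21.4
finger_force: 50.0
```

Emit:
{"method": "arm_command", "body": {"commands": [0,0,0,-0.12,-1,0,0,0,-0.24,-1,0,0,0,-0.36,-1,0,0,0,-0.48,-1,0,0,0,-0.615,-1]}}

```text
clock: 13.62
ee_pos: [475.3, 319.2, 127.4]
ee_rot: [-0.506, 0.863, 0.0, 0.0]
ft_force: [0.7, 0.2, -1.1]
opening: 21.9
finger_force: 50.0
```

Emit:
{"method": "arm_command", "body": {"commands": [0,0,0,-0.12,-1,0,0,0,-0.24,-1,0,0,0,-0.36,-1,0,0,0,-0.48,-1,0,0,0,-0.615,-1]}}

```text
clock: 14.03
ee_pos: [475.3, 319.1, 127.4]
ee_rot: [0.74, -0.673, -0.0, -0.0]
ft_force: [-0.6, 1.1, -1.2]
opening: 21.5
finger_force: 50.0
```

```bash
python3 - <<'E'
from h import *
s=manip.observe();print(s['clock'],s['ee_pos'],yaw(s['ee_rot']),s['opening'],s['finger_force'],s['joint_positions'])
y=.12-np.pi/2;u=np.array([np.cos(y),np.sin(y)]);eye=np.array([506.4,58.])
print('grasp for eye',eye-90*u,go([*(eye-90*u),120],y))
E
```

```text
14.0333 [475.31218708 319.14435693 127.35491615] -1.4759729115845788 21.54791044674367 49.98145937919617 [ 9.32793282e-01  2.76180821e-01 -3.51268929e-01 -2.22284820e-04
 -9.42979588e-01 -8.37839356e-01]
grasp for eye [495.62590134 147.35277723] (array([ 0.1729, -0.004 ,  0.0073]), np.float64(-0.025))
```

Emit:
{"method": "arm_command", "body": {"commands": [0.036,0,0.005,-0.025,-1,0.072,-0.001,0.01,-0.025,-1,0.108,-0.002,0.02,-0.025,-1,0.138,-0.003,0.027,-0.025,-1,0.143,-0.004,0.027,-0.025,-1]}}

```text
clock: 14.45
ee_pos: [490.4, 172.7, 98.8]
ee_rot: [0.745, -0.667, -0.001, 0.002]
ft_force: [0.4, 0.5, -1.4]
opening: 21.6
finger_force: 50.0
```

Emit:
{"method": "arm_command", "body": {"commands": [0,0,0,0,-1,0,0,0,0,-1]}}

```text
clock: 14.62
ee_pos: [492.6, 177.2, 100.4]
ee_rot: [0.746, -0.666, 0.0, -0.001]
ft_force: [0.3, 0.1, -1.4]
opening: 21.7
finger_force: 50.0
```

```bash
python3 - <<'E'
from h import *
s=manip.observe();print(s['clock'],s['ee_pos'],yaw(s['ee_rot']))
f=manip.grab_frame('wrist')
np.save('v4.npy',np.r_[s['ee_pos'],s['ee_rot']])
P=(s['ee_pos'],s['ee_rot']);A=Ro.from_quat(s['ee_rot']).as_matrix()
print('eye',proj(f,[506.4,58,71],P),'tip',proj(f,s['ee_pos']+A@[90,0,5],P),'post',proj(f,[552.4,94,81],P))
cv2.imwrite('v4.png',f['image'][:,:,::-1])
cv2.imwrite('pics/w4.png',cv2.resize(f['image'][0:200,220:480,::-1],None,fx=3,fy=3,interpolation=cv2.INTER_CUBIC))
E
```

```text
14.6167 [492.63671571 177.22690616 100.4262574 ] -1.457811235989411
eye [323.65256218  31.8947031 ] tip [323.96226411  82.27784959] post [237.83085571  85.82219013]
```

View pics/w4.png

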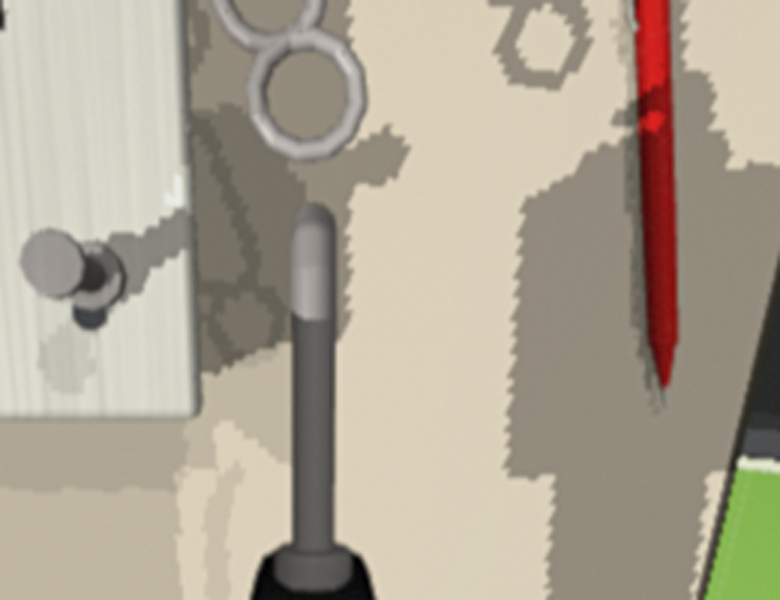

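The eye centre is at crop (307,95), the post head at (52,264) and the rod end at (314,205), with the rod parallel to tool x. The pen is well clear to the right.

```bash
python3 - <<'E'
from h import *
f=manip.grab_frame('wrist');v=np.load('v4.npy');P=(v[:3],v[3:]);A=Ro.from_quat(P[1]).as_matrix()
c=lambda u,v,z:ray(f,220+u/3,v/3,z,P)
T=lambda X:(A.T@(X-P[0])).round(1)
eye=c(307,95,71);print('eye',eye,T(eye),'post',c(52,264,81),T(c(52,264,81)))
for z in(20,24):print('rodend',T(c(314,205,P[0][2]+z)),'shoulder',T(c(314,320,P[0][2]+z)),'handle front',T(c(314,548,P[0][2]+z)))
s=manip.observe();print(s['ee_pos'],yaw(s['ee_rot']))
E
```

```text
eye [507.1795175   57.96887652  71.        ] [120.2  -1.   29.4] post [552.64559178  95.22539862  81.        ] [ 88.3 -50.4  19.4]
rodend [ 93.3   0.3 -20.1] shoulder [ 77.    0.3 -20. ] handle front [ 41.1   0.4 -20. ]
rodend [ 92.7   0.3 -24.1] shoulder [ 76.9   0.3 -24. ] handle front [ 42.    0.4 -24. ]
[492.61232149 178.26512346 100.27939131] -1.4562201224208309
```

Emit:
{"method": "arm_command", "body": {"commands": [0.015,-0.001,0,0,-1,0.03,-0.001,0,0,-1,0.0305,-0.0013,0.008,0,-1,0.0305,-0.0013,0.015,0,-1,0.0305,-0.0013,0.015,0,-1]}}

```text
clock: 15.13
ee_pos: [496.2, 147.5, 83.2]
ee_rot: [0.746, -0.666, -0.0, 0.001]
ft_force: [-0.8, -0.1, -1.3]
opening: 21.6
finger_force: 50.0
```

```bash
python3 - <<'E'
from h import *
s=manip.observe();A=Ro.from_quat(s['ee_rot']).as_matrix()
print(s['clock'],s['ee_pos'],yaw(s['ee_rot']),s['ft_force'],'tip',s['ee_pos']+A@[90,.3,5],'eye in tool',A.T@(np.array([507,58,71])-s['ee_pos']))
E
```

```text
15.1333 [496.21664465 147.53785708  83.15733241] -1.456530659952373 [-0.83510678 -0.14705831 -1.26616657] tip [506.17185146  58.08668028  78.2105328 ] eye in tool [90.17631831 -0.52538746 12.20921453]
```

Emit:
{"method": "arm_command", "body": {"commands": [0,-0.0007,0.004,0,-1,0,-0.0007,0.008,0,-1,0,-0.0007,0.011,0,-1]}}

```text
clock: 15.38
ee_pos: [497.6, 147.7, 73.1]
ee_rot: [0.746, -0.665, -0.0, 0.0]
ft_force: [0.4, 0.0, -0.9]
opening: 21.8
finger_force: 50.0
```

Emit:
{"method": "arm_command", "body": {"commands": [0,0,0.004,0,-1,0,0,0.007,0,-1,0,0,0.007,0,-1]}}

```text
clock: 15.63
ee_pos: [497.3, 147.0, 65.8]
ee_rot: [0.746, -0.666, -0.0, 0.001]
ft_force: [0.5, -0.6, -2.0]
opening: 21.6
finger_force: 50.0
```

```bash
python3 - <<'E'
from h import *
s=manip.observe();A=Ro.from_quat(s['ee_rot']).as_matrix()
print(s['clock'],s['ee_pos'],yaw(s['ee_rot']),s['ft_force'],'tip',s['ee_pos']+A@[90,.3,5])
f=manip.grab_frame('wrist')
cv2.imwrite('v5.png',f['image'][:,:,::-1])
E
```

```text
15.6333 [497.25580493 147.00798915  65.80767345] -1.4567810786828672 [ 0.50130302 -0.5833234  -1.98490522] tip [507.19194158  57.55500207  60.85527098]
```

```bash
cat >> h.py <<'E'
Aw=np.array([571.9,-64.35])
def pin(L,th): a=th+.12;return Aw+L*np.array([-np.sin(a),np.cos(a)])
def plan(wps,z=65.5,yw=None):
    s=manip.observe();A=Ro.from_quat(s['ee_rot']).as_matrix()
    t=s['ee_pos']+A@[90,.3,0];r=(t[:2]-Aw);print(s['clock'],'TCP',s['ee_pos'].round(1),'yaw',yaw(s['ee_rot']).round(4),'F',s['ft_force'].round(1),'pin L',np.hypot(*r).round(1),'th',(np.arctan2(-r[0],r[1])-.12).round(4))
    for L,th in wps:
        d=A.T@(np.r_[pin(L,th),z]-np.r_[t[:2],s['ee_pos'][2]]);print(L,th,(d/1000).round(4))
E
python3 - <<'E'
from h import *
plan([(l,.37) for l in(150,160,170,180,190,201)])
E
```

```text
15.6833 TCP [497.5 147.   66.2] yaw -1.4568 F [-0.2  0.3 -0.5] pin L 137.9 th 0.3666
150 0.37 [-0.011   0.0049  0.0007]
160 0.37 [-0.0203  0.0085  0.0007]
170 0.37 [-0.0296  0.0122  0.0007]
180 0.37 [-0.0389  0.0159  0.0007]
190 0.37 [-0.0482  0.0196  0.0007]
201 0.37 [-0.0585  0.0236  0.0007]
```

Emit:
{"method": "arm_command", "body": {"commands": [-0.005,0.002,0,0,-1,-0.01,0.0043,0,0,-1,-0.015,0.0063,0,0,-1,-0.02,0.0084,0,0,-1,-0.02,0.0084,0,0,-1]}}

```text
clock: 16.1
ee_pos: [486.7, 166.7, 66.7]
ee_rot: [0.747, -0.665, 0.0, 0.0]
ft_force: [1.4, -2.9, -1.2]
opening: 21.6
finger_force: 50.0
```

Emit:
{"method": "arm_command", "body": {"commands": [-0.005,0.002,0,0,-1,-0.01,0.004,0,0,-1,-0.01,0.004,0,0,-1]}}

```text
clock: 16.35
ee_pos: [481.7, 175.9, 66.6]
ee_rot: [0.746, -0.665, 0.0, 0.0]
ft_force: [1.8, -4.3, -1.8]
opening: 21.7
finger_force: 50.0
```

```bash
python3 - <<'E'
from h import *
plan([(201,.37)])
E
```

```text
16.35 TCP [481.7 175.9  66.6] yaw -1.4561 F [ 1.8 -4.3 -1.8] pin L 170.8 th 0.3687
201 0.37 [-0.028   0.0113  0.0011]
```

Emit:
{"method": "arm_command", "body": {"commands": [-0.007,0.0028,0,0,-1,-0.014,0.0056,0,0,-1,-0.021,0.0085,0,0,-1,-0.028,0.0113,0.0005,0,-1,-0.028,0.0113,0.0005,0,-1]}}

```text
clock: 16.77
ee_pos: [467.2, 202.0, 66.1]
ee_rot: [0.747, -0.665, 0.0, 0.001]
ft_force: [4.1, -7.4, -0.6]
opening: 21.5
finger_force: 50.0
```

```bash
python3 - <<'E'
from h import *
plan([(201,t) for t in(.37,.32,.27,.22,.17,.12,.07,.04,.01,-.01)])
E
```

```text
16.7667 TCP [467.2 202.   66.1] yaw -1.4556 F [ 4.1 -7.4 -0.6] pin L 200.7 th 0.3714
201 0.37 [-0.0004 -0.0001  0.0006]
201 0.32 [-0.0039 -0.0096  0.0005]
201 0.27 [-0.0068 -0.0192  0.0005]
201 0.22 [-0.0093 -0.0289  0.0005]
201 0.17 [-0.0113 -0.0388  0.0005]
201 0.12 [-0.0128 -0.0487  0.0005]
201 0.07 [-0.0138 -0.0587  0.0005]
201 0.04 [-0.0142 -0.0647  0.0005]
201 0.01 [-0.0144 -0.0708  0.0005]
201 -0.01 [-0.0144 -0.0748  0.0005]
```

Emit:
{"method": "arm_command", "body": {"commands": [-0.0039,-0.0096,0,0,-1,-0.0068,-0.0192,0,0,-1,-0.0093,-0.0289,0,0,-1,-0.0113,-0.0388,0,0,-1,-0.0128,-0.0487,0,0,-1]}}

```text
clock: 17.18
ee_pos: [514.3, 219.1, 65.8]
ee_rot: [0.746, -0.666, 0.0, 0.001]
ft_force: [1.8, -8.2, -0.1]
opening: 21.8
finger_force: 50.0
```

Emit:
{"method": "arm_command", "body": {"commands": [0,0,0,0,-1,0,0,0,0,-1]}}

```text
clock: 17.35
ee_pos: [514.3, 218.9, 65.5]
ee_rot: [0.746, -0.666, 0.0, 0.002]
ft_force: [1.5, -7.5, 0.1]
opening: 21.6
finger_force: 50.0
```

```bash
python3 - <<'E'
from h import *
plan([(201,t) for t in(.12,.09,.06,.03,.01,0,-.01)])
f=manip.grab_frame('wrist');s=manip.observe();P=(s['ee_pos'],s['ee_rot']);A=Ro.from_quat(P[1]).as_matrix()
print(proj(f,[552.7,94.5,81],P),proj(f,[552.7,94.5,71],P),proj(f,P[0]+A@[90,0,5],P))
cv2.imwrite('pics/w5.png',cv2.resize(f['image'][0:200,180:440,::-1],None,fx=3,fy=3,interpolation=cv2.INTER_CUBIC))
E
```

```text
17.35 TCP [514.3 218.9  65.5] yaw -1.4574 F [ 1.5 -7.5  0.1] pin L 199.6 th 0.1215
201 0.12 [-0.0015 -0.0001 -0.    ]
201 0.09 [-0.0021 -0.0061 -0.    ]
201 0.06 [-0.0026 -0.0121 -0.    ]
201 0.03 [-0.003  -0.0181 -0.    ]
201 0.01 [-0.0031 -0.0222 -0.0001]
201 0 [-0.0031 -0.0242 -0.0001]
201 -0.01 [-0.0031 -0.0262 -0.0001]
[267.52634431 -17.19135243] [271.52738434  -7.64470064] [323.95819658  82.28315434]
```

View pics/w5.png

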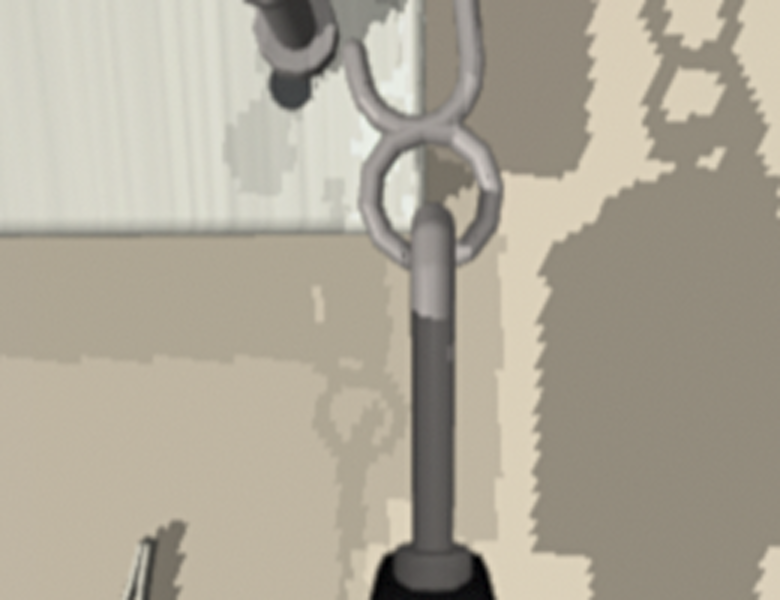

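The pin is in the eye and pulling on it. The hook tip at (355,45) is about 11 mm beyond the post along the spring, so it will clear.

Emit:
{"method": "arm_command", "body": {"commands": [-0.0024,-0.006,0,0,-1,-0.0028,-0.012,0,0,-1,-0.003,-0.017,0,0,-1,-0.0031,-0.022,0,0,-1,-0.0031,-0.022,0,0,-1]}}

```text
clock: 17.82
ee_pos: [535.9, 224.3, 65.5]
ee_rot: [0.746, -0.666, 0.0, 0.002]
ft_force: [0.9, -8.2, 0.2]
opening: 21.7
finger_force: 50.0
```

Emit:
{"method": "arm_command", "body": {"commands": [0,-0.002,0,0,-1,0,-0.004,0,0,-1,0,-0.004,0,0,-1]}}

```text
clock: 18.07
ee_pos: [539.3, 224.6, 65.5]
ee_rot: [0.746, -0.666, 0.0, 0.002]
ft_force: [0.8, -7.7, 0.4]
opening: 21.5
finger_force: 50.0
```

```bash
python3 - <<'E'
from h import *
plan([(l,-.01) for l in(201,195,190,185,180,176)])
E
```

```text
18.0667 TCP [539.3 224.6  65.5] yaw -1.4575 F [ 0.8 -7.7  0.4] pin L 200.8 th -0.0066
201 -0.01 [-0.0002 -0.0007  0.    ]
195 -0.01 [ 0.0058 -0.0007  0.    ]
190 -0.01 [ 0.0108 -0.0006  0.    ]
185 -0.01 [ 0.0158 -0.0006  0.    ]
180 -0.01 [ 0.0208 -0.0006  0.0001]
176 -0.01 [ 0.0248 -0.0006  0.0001]
```

Emit:
{"method": "arm_command", "body": {"commands": [0,-0.0015,0,0,-1,0.003,-0.0015,0,0,-1,0.006,-0.0015,0,0,-1,0.009,-0.0015,0,0,-1,0.012,-0.0015,0,0,-1]}}

```text
clock: 18.48
ee_pos: [542.0, 213.0, 65.6]
ee_rot: [0.746, -0.666, -0.0, 0.001]
ft_force: [0.0, -6.5, -0.5]
opening: 21.8
finger_force: 50.0
```

Emit:
{"method": "arm_command", "body": {"commands": [0.003,0,0,0,-1,0.006,0,0,0,-1,0.009,0,0,0,-1,0.0125,0,0,0,-1,0.0125,0,0,0,-1]}}

```text
clock: 18.9
ee_pos: [544.3, 202.2, 66.1]
ee_rot: [0.746, -0.666, -0.0, -0.0]
ft_force: [0.5, 0.5, -1.3]
opening: 21.4
finger_force: 50.0
```

```bash
python3 - <<'E'
from h import *
plan([(176,-.01),(176,0)])
E
```

```text
18.9 TCP [544.3 202.2  66.1] yaw -1.4572 F [ 0.5  0.5 -1.3] pin L 178.0 th -0.0204
176 -0.01 [0.002  0.0019 0.0006]
176 0 [0.002  0.0036 0.0006]
```

Emit:
{"method": "arm_command", "body": {"commands": [0.002,0.0015,0,0,-1,0.002,0.0015,0,0,-1,0.002,0.0015,-0.005,0,-1,0.002,0.0015,-0.012,0,-1,0.002,0.0015,-0.02,0,-1]}}

```text
clock: 19.32
ee_pos: [542.9, 200.2, 86.7]
ee_rot: [0.746, -0.666, 0.0, 0.0]
ft_force: [0.7, -0.1, -1.4]
opening: 21.7
finger_force: 50.0
```

Emit:
{"method": "arm_command", "body": {"commands": [0,0,-0.01,0,-1,0,0,-0.025,0,-1,-0.015,0,-0.04,0,-1,-0.04,0,-0.06,0,-1,-0.045,0,-0.06,0,-1]}}

```text
clock: 19.73
ee_pos: [540.2, 248.4, 151.5]
ee_rot: [0.747, -0.665, 0.001, -0.004]
ft_force: [1.4, 1.1, -0.9]
opening: 21.7
finger_force: 50.0
```

Emit:
{"method": "arm_command", "body": {"commands": [0,0,0,0,-1,0,0,0,0,-1]}}

```text
clock: 19.9
ee_pos: [537.4, 244.8, 146.3]
ee_rot: [0.746, -0.665, -0.0, -0.0]
ft_force: [-1.1, -0.5, -1.9]
opening: 22.2
finger_force: 50.0
```

```bash
python3 - <<'E'
from h import *
s=manip.observe();P=(s['ee_pos'],s['ee_rot'])
print(s['clock'],P,s['ft_force'])
f=manip.grab_frame('wrist');ft=manip.grab_frame('top')
p=proj(f,[552.7,94.5,71],P);print(p,go([478,318,125],yaw(P[1])))
y0=0;a=cv2.resize(f['image'][y0:y0+150,200:400,::-1],None,fx=4,fy=3.9,interpolation=cv2.INTER_CUBIC)
cv2.imwrite('pics/w6.png',a)
E
```

```text
19.9 (array([537.42623919, 244.83110349, 146.29265105]), array([ 7.46462470e-01, -6.65427487e-01, -1.64140668e-04, -1.14340761e-04])) [-1.10909835 -0.47023734 -1.94875756]
[326.82896698   0.81944074] (array([-0.0803,  0.0504,  0.0205]), np.float64(-0.001))
```

View pics/w6.png

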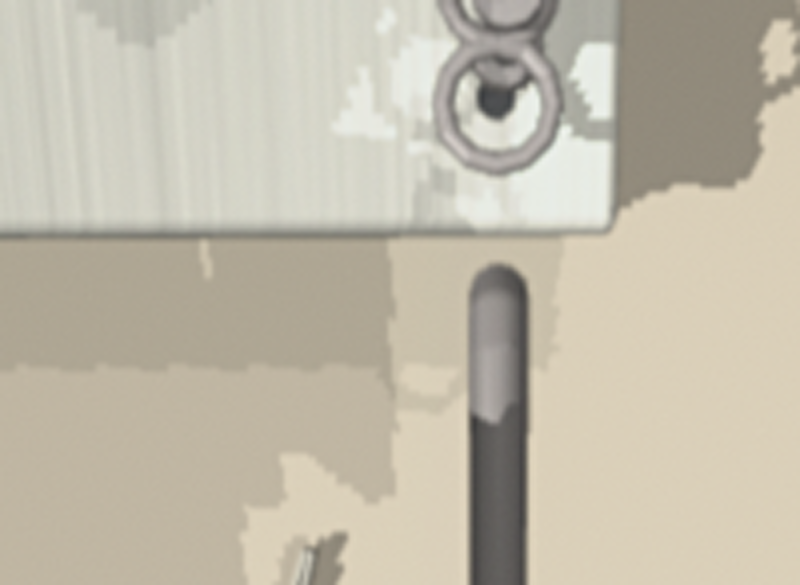

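The hook's bend sits around the post, with the eye beyond it at (497,105). Now I'll lay the puller down.

Emit:
{"method": "arm_command", "body": {"commands": [-0.02,0.0125,0.01,0,-1,-0.04,0.025,0.02,0,-1,-0.06,0.0375,0.02,0,-1,-0.08,0.05,0.03,0,-1,-0.08,0.05,0.05,0,-1]}}

```text
clock: 20.42
ee_pos: [478.6, 321.1, 97.3]
ee_rot: [0.747, -0.665, 0.0, -0.002]
ft_force: [1.1, -0.5, -0.9]
opening: 22.0
finger_force: 50.0
```

Emit:
{"method": "arm_command", "body": {"commands": [0,0,0.025,0,-1,0,0,0.05,0,-1,0,0,0.07,0,-1,0,0,0.08,0,-1,0,0,0.083,0,-1]}}

```text
clock: 20.83
ee_pos: [478.2, 316.7, 10.7]
ee_rot: [0.746, -0.666, 0.0, 0.002]
ft_force: [-0.6, -0.8, -0.3]
opening: 21.5
finger_force: 50.0
```

Emit:
{"method": "arm_command", "body": {"commands": [0,0,0.001,0,-1,0,0,0.002,0,-1,0,0,0.003,0,-1]}}

```text
clock: 21.08
ee_pos: [479.8, 319.1, 11.2]
ee_rot: [0.746, -0.666, 0.0, -0.001]
ft_force: [-0.4, 0.6, -1.1]
opening: 21.5
finger_force: 50.0
```

Emit:
{"method": "arm_command", "body": {"commands": [0,0,0.001,0,-1,0,0,0.002,0,-1]}}

```text
clock: 21.25
ee_pos: [479.4, 319.0, 8.9]
ee_rot: [0.746, -0.666, -0.0, -0.001]
ft_force: [-0.3, 0.6, -1.0]
opening: 21.6
finger_force: 50.0
```

Emit:
{"method": "arm_command", "body": {"commands": [0,0,0.001,0,-1,0,0,0.001,0,-1]}}

```text
clock: 21.42
ee_pos: [479.4, 318.9, 8.1]
ee_rot: [0.746, -0.666, 0.0, -0.001]
ft_force: [-1.3, -0.9, 6.1]
opening: 21.8
finger_force: 50.0
```

Emit:
{"method": "arm_command", "body": {"commands": [0,0,0.001,0,-1,0,0,0.001,0,-1]}}

```text
clock: 21.58
ee_pos: [479.4, 318.9, 8.1]
ee_rot: [0.746, -0.665, 0.0, -0.001]
ft_force: [-6.0, -3.0, 16.5]
opening: 21.7
finger_force: 50.0
```

Emit:
{"method": "arm_command", "body": {"commands": [0,0,-0.001,0,-1,0,0,-0.001,0,-0.7,0,0,-0.001,0,-0.3,0,0,-0.001,0,-0.1,0,0,-0.001,0,-0.1]}}

```text
clock: 22.0
ee_pos: [479.1, 318.6, 7.0]
ee_rot: [0.746, -0.666, -0.0, 0.0]
ft_force: [0.5, -0.7, -0.5]
opening: 35.9
finger_force: 0.0
```

Emit:
{"method": "arm_command", "body": {"commands": [0,0,-0.001,0,-0.1,0,0,-0.02,0,-0.1,0,0,-0.06,0,-0.1,0,0,-0.1,0,-0.1,0,0,-0.14,0,-0.1]}}

```text
clock: 22.42
ee_pos: [478.7, 318.1, 148.3]
ee_rot: [0.746, -0.666, 0.0, 0.001]
ft_force: [0.9, 1.6, 0.0]
opening: 39.3
finger_force: 0.0
```

Emit:
{"method": "arm_command", "body": {"commands": [-0.04,0,-0.03,0,-0.1,-0.07,0,-0.06,0,-0.1,-0.07,0,-0.06,0,-0.1,-0.07,0,-0.06,0,-0.1]}}

```text
clock: 22.75
ee_pos: [471.7, 391.0, 209.6]
ee_rot: [0.747, -0.665, -0.0, -0.002]
ft_force: [0.2, -0.1, -1.0]
opening: 39.5
finger_force: 0.0
```

```bash
python3 - <<'E'
from h import *
s=manip.observe();P=(s['ee_pos'],s['ee_rot']);print(s['clock'],P[0],s['opening'])
f=manip.grab_frame('wrist');im=f['image'];g=im.max(2)
# dark handle blob ahead of gripper; expected pixels
A=Ro.from_quat(P[1]).as_matrix()
y=-1.457;u=np.array([np.cos(y),np.sin(y)]);o=np.array([479.4,318.9])-15*u
for d in(-50,0,50,90,105):
    p=proj(f,[*(o+d*u),34 if d<=50 else 28],P);i,j=np.round(p).astype(int)[::-1];print(d,p.round(),im[i,j] if 0<=i<400 and 0<=j<640 else None)
ft=manip.grab_frame('top')
def dark(z,c,r,t):
    q=proj(ft,[*c,z]);a=ft['image'].max(2)[int(q[1])-r:int(q[1])+r+1,int(q[0])-r:int(q[0])+r+1];v,x=np.nonzero(a<t)
    return ray(ft,x.mean()+int(q[0])-r,v.mean()+int(q[1])-r,z),len(v)
print('cap',dark(116,[603.5,17.5],8,70))
E
```

```text
22.75 [471.69076179 391.02913399 209.61937287] 39.45434636547913
-50 [325. 172.] [203 194 172]
0 [325. 128.] [37 36 38]
50 [325.  81.] [131 127 124]
90 [325.  42.] [187 182 178]
105 [325.  26.] [160 156 151]
cap (array([610.80686737,  19.01862129, 116.        ]), 34)
```

```bash
python3 - <<'E'
from h import *
ft=manip.grab_frame('top')
print('earlier cap',ray(ft,292.7,161.7,116))
b=cv2.resize(ft['image'][140:200,255:325,::-1],(245,210)).astype(int);a=cv2.imread('pics/w3.png')[:210,552:797].astype(int)
for n,i in(('before',a),('now',b)):
    m=i[50:110,100:165].max(2);v,x=np.nonzero(m<75);print(n,x.mean(),v.mean(),len(v))
print('bottle diff',np.abs(a-b)[55:125,95:170].mean())
s=cv2.imread('pics/top0.png').astype(int);d=np.abs(s-ft['image'][:,:,::-1]).max(2)
for n,(u,v) in dict(tape=(428,186),tube=(333,215),pen=(291,218)).items():print(n,d[v-12:v+13,u-14:u+15].mean())
E
```

```text
earlier cap [612.38728389  18.27716743 116.        ]
before 38.97007874015748 32.729133858267716 635
now 38.93806921675774 31.35701275045537 549
bottle diff 4.826666666666667
tape 10.924137931034483
tube 7.931034482758621
pen 20.693793103448275
```

```bash
python3 - <<'E'
from h import *
for n,i in(('before',cv2.imread('pics/top0.png')[:,:,::-1]),('now',manip.grab_frame('top')['image'])):
    i=i.astype(int);m=(i[...,0]-i[...,1]>30)[205:230,265:315];v,x=np.nonzero(m);print(n,len(v),x.mean(),v.mean(),x.min(),x.max())
print(manip.close_job())
E
```

```text
before 69 24.420289855072465 13.72463768115942 9 40
now 78 25.08974358974359 13.653846153846153 9 40
the job is handed in; nothing more can be done
None
```

The job is handed in at about 23 s. The bottle is standing in its nest, the spring is hooked on the post across its front, and the puller is back on the worktop about 85 mm clear of the shaker. The pen has not moved, and the arm never went near the tube or tape.

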